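# Snap the filter cover onto the dust extractor

### The arm

A 7-joint arm with a two-finger parallel gripper is mounted at the origin on the work surface. World frame = base frame: x ahead of the robot, y to its left, z up, the work surface at z = 0. Lengths are in mm, angles in rad, forces in N, time in s.
With the tool pointing down it reaches from about 400 to 900 mm from the base axis. Payload 5.5 kg.
Tool frame: the origin (TCP) lies at the very end of the fingers, on their centre line; the grasp point (between the pads) lies 19 mm behind it; z points along the fingers, y is the line along which they close (so a half turn about z gives the same grasp; the last joint's range is limited). The gripper opens to 85 mm and grips with 20 to 120 N. Pads are 22 mm wide; open, the fingers measure 114 mm over their backs; the gripper's body (76 mm by 85 mm) begins 54 mm behind the grasp point. The pads swing forward as they close: fully open they stand 13 mm farther back than shut.
Start: joints at [-0.854, 0.501, -0.427, 1.55, 0.221, 1.138, -0.21], TCP at [284.914, 584.229, 231.31] pointing down, gripper open.
Joint ranges: [-2.88, 2.88], [-0.31, 2.03], [-1.54, 1.56], [0.2, 2.42], [-1.41, 4.55], [0.19, 2.02], [-2.57, 2.57]. Speed limits (rad/s): [2.57, 2.57, 3.14, 3.14, 3.14, 3.14, 3.14].

### API

Orientations are given as a unit quaternion [x, y, z, w].
In Python, from cell import manip, optics, job gives the robot as it stands.
- The arm moves only by the shell command python3 -m handwheel 'ROWS' [OPENING] [FORCE]. ROWS is JSON, one flat list of numbers, 6 for each row, row after row: the shift along the tool's x, y, z normalised to -1 to 1, where 1 is 0.04 m, then the turn, a rotation vector about the tool's x, y, z normalised to -1 to 1, where 1 is 180 degrees. In form: [tx, ty, tz, wx, wy, wz, tx, ty, tz, wx, wy, wz, ...]. A call has 1 to 8 rows; each row shifts and turns the commanded pose from where the row before left it, along the tool's axes as they then stand; what a row does not reach is not made up. A row lasts 1/10 s, in which the tool goes at most 50 mm and 8.59 degrees, less where a joint would pass 70% of its speed; a pose out of reach is approached as far as the arm can. A call with a number of a shift or a turn outside -1 to 1 is refused whole. A call with a gripper value outside its range is refused whole. OPENING is the opening, from 0 (shut) to 1 (fully open), set as the call begins (- or left out, the last holds). The fingers move at their own pace and stop on an object; FORCE is the grip in N (left out, the last holds). Time passes only in rows, so rows that do not move let the fingers close. It gives the time, the measured TCP pose, the force, the opening and the grip force at its end, in the units of the state.
- manip.observe(): the state, without advancing time (a new reading comes with each control period).
- optics.get_image(name): name is "side" or "top" or "wrist"; returns a dict with "img" (420x560x3 uint8, red, green, blue), "depth" (420x560 float32, mm along the optical axis (not along the pixel's ray), 0 where there is no reading), "K" (3x3 intrinsics, pixels), "world_to_cam" (4x4, takes a point from world to camera coordinates). Camera axes: x right, y down, z forward; pixel columns grow to the right and rows downward; lengths in mm; the calibration is good to about 2 mm. A picture is of the moment at which its call begins.
- job.sign_off(): hands the job in; it is judged then, once.
The state is a dict: "t": time; "joints": joint angles; "joint_vel": joint speeds; "joint_torque": joint torques, N m; "eef_pos": TCP position; "tool_rot": TCP orientation; "wrist_force": force on the tool from outside, world axes, zero at the start; "wrist_torque": the same for the moment, N m; "finger_gap": opening from 0.0 (shut) to 1.0 (fully open); "gripper_force": force on a finger pad.
Only numpy, scipy, OpenCV 4.12 (cv2) and the standard library are available. Lean on these libraries where they do the work, as an engineer would, in place of code of your own. Each camera call takes 0.05 s, during which the arm holds its last target. There are 200 camera calls.

### The job

Put the orange cover on the open dust canister of the extractor and press it straight down until the clip arms at both ends have snapped under the rim and the cover sits flat and fully home, then let go. Press gently: the canister stands on soft rubber mounts that give as you push, and they must not be crushed. Leave the other things on the table where they are.

Things in the scene. Friction and masses are not known exactly. Their poses are not given: they have to be found in the camera images.
- grip_rib (a point): centre of the gripping rib of the orange clip-fastened cover, half-way up. The rib is 70 mm long (its x), 14 mm thick (its y), 26 mm high, in the middle of the cover's flat plate, whose top is 13 mm and underside 19 mm below this point. z is up. The cover weighs 0.2 to 0.35 kg and may be gripped firmly (30 to 50 N)
- plate_top (a point): centre of the top face of the cover's plate (146 mm in x, 100 mm in y, 6 mm thick), under the rib; axes as grip_rib
- cover: the orange cover; origin at the centre of the lower edge of its skirt, 45 mm below grip_rib, same axes. The hollow skirt (120 x 79.6 mm outside, lower 8 mm tapered in) hangs 26 mm below the plate and fits into the canister's mouth; the cover stands on it at the start
- rim_centre (a point): centre of the open mouth of the dark canister, level with the top of its bright rim, about 118 mm above the table. Rim 140 (its x) x 100 mm outside, 7 mm thick, overhanging the walls; opening 122 x 82 mm. The cover's x goes along this x, either way round. Pressed home: plate on the rim, grip_rib 19 mm and plate_top 6 mm above this point; let go, the filter lifts it about 1 mm against its hooks
- canister (a joint): how far the canister is pushed down on its soft rubber mounts (m): 0 at rest, down positive, springs back. They give about 0.7 mm per N, so it sinks several mm as you press. Getting both clips home takes 8 to 17 N in all (friction unknown; more if off-centre); then the plate bears on the rim. If only one end has clipped, press near the other end. At 0.016 m (about 25 N) the mounts are crushed
- clip_front (a joint): angle (rad) of the sprung steel clip arm at the cover's -x end: 0 closed (both when free and when snapped home), about 0.13 while riding over the rim. The arms hang at x = -75 and +75 mm, to 22 mm below the plate, with sloping noses that meet the rim's short edges about 16 mm before home; the hooks spring in under the rim 1 mm before home
- clip_back (a joint): the same for the clip arm at the cover's +x end. Each clip may go over on its own: the pressing force drops by several N when one springs in
- filter (a joint): how far the white pleated filter inside the canister is pushed down on its spring (m), 0 free, down positive. Its top is 21 mm below the rim; the skirt meets it 5 mm before home and at home it pushes the cover up with about 6 N, so a cover that is not clipped comes up again
- chassis: grey extractor base 190 x 140 x 38 mm bolted to the table, under the canister; origin under its centre, x along the rim's x; it does not move
- sander_c (a point): bystander: palm sander, grey and black, 125 mm wide, 107 mm tall; point 50 mm up its middle
- filter_c (a point): bystander: spare pleated filter, black frame 116 x 76 x 27 mm lying flat; point 11 mm up its middle
- discs_c (a point): bystander: stack of red and yellow sanding discs, 125 mm across, 16 mm high; point at its centre
- cork_c (a point): bystander: cork sanding block 100 x 55 x 33 mm; point at its centre
- cup_c (a point): bystander: white mixing cup, 80 mm across the mouth, 95 mm tall; point half-way up
- bottle_c (a point): bystander: clear bottle with blue cap, 72 mm wide, 190 mm tall; point half-way up
- offcut_c (a point): bystander: sawn-off piece of timber and green resin 150 x 80 x 28 mm; point at its centre
Things that resemble listed ones, but are neither listed nor needed, are in the scene too. Of the things that look like the cover, the largest one is meant.

How it is judged (in metres and radians):
On the way, in this order (a step that is already met when the one before it is completed fails the run):
1. the cover is set squarely over the canister's mouth with its skirt inside, not yet snapped home (x of grip_rib in the frame of rim_centre between -0.01 and 0.01 m and y of grip_rib in the frame of rim_centre between -0.01 and 0.01 m and z of grip_rib in the frame of rim_centre between 0.024 and 0.043 m and angle between the x axis of grip_rib and the x axis of rim_centre, either way round below 0.15 rad), for 0.05 s.
2. the cover is home with both clips under the rim (x of grip_rib in the frame of rim_centre between -0.01 and 0.01 m and y of grip_rib in the frame of rim_centre between -0.01 and 0.01 m and z of grip_rib in the frame of rim_centre below 0.0217 m and value of joint each of clip_front, clip_back below 0.05 rad), for 0.1 s.
At the end, for the whole second after the job is handed in: the cover lies on the rim within 2.7 mm of the plate touching and 4 mm of centred, flat within 1.4 degrees, in line within 3.4 degrees (either way round), both clip arms closed under the rim (below 0.05 rad), canister risen to less than 4 mm down, the cover let go and at rest (horizontal distance between grip_rib and rim_centre below 0.004 m and z of grip_rib in the frame of rim_centre between 0.0165 and 0.0217 m and angle between the z axis of grip_rib and the z axis of rim_centre, either way round below 0.025 rad and angle between the x axis of grip_rib and the x axis of rim_centre, either way round below 0.06 rad and value of joint each of clip_front, clip_back below 0.05 rad and value of joint canister below 0.004 m and linear speed of cover below 0.01 m/s).
It fails at once if the canister was pressed down 16 mm or more: the rubber mounts were crushed (about 25 N) (value of joint canister above 0.016 m).
It fails at once if a bystander was shifted by more than 30 mm (distance of any of sander_c, filter_c, discs_c, cork_c, cup_c, bottle_c, offcut_c from where it was at the start of the episode above 0.03 m).
It also fails if it takes over 51 s, if anything falls off the work surface, if the arm or the gripper's body presses on something with over 40 N, if the wrist force passes 120 N, or if a joint passes its speed limit or range.

## Working session

There is one attempt and no reset: what is moved stays moved. The work goes in short steps, Python scripts to look and compute and a shell command to move; the robot and the scene stay as the last step left them, time stands still between calls to the robot, and variables do not carry over. Pictures are saved under pics/ and viewed, at most 12 in all, crops included, and the job is handed in when it is done.

```bash
ls; mkdir -p pics; cat > h.py <<'E'
import numpy as np,cv2
from cell import manip,optics,job
def grab(n,tag):
    d=optics.get_image(n); np.savez(f'pics/{tag}.npz',**d); cv2.imwrite(f'pics/{tag}.png',d['img'][:,:,::-1]); return d
def load(tag): return dict(np.load(f'pics/{tag}.npz'))
def world(d,u,v,z=None):
    "from depth, or intersect with plane z"
    T=np.linalg.inv(d['world_to_cam']); r=np.linalg.inv(d['K'])@[u,v,1]
    if z is None:
        p=d['depth'][int(v)-1:int(v)+2,int(u)-1:int(u)+2]; s=np.median(p[p>0])
    else: s=(z-T[2,3])/(T[:3,:3]@r)[2]
    return T[:3,:3]@(r*s)+T[:3,3]
def cloud(d):
    h,w=d['depth'].shape; u,v=np.meshgrid(np.arange(w),np.arange(h))
    r=np.stack([u,v,np.ones_like(u)],-1)@np.linalg.inv(d['K']).T
    T=np.linalg.inv(d['world_to_cam']); return (r*d['depth'][...,None])@T[:3,:3].T+T[:3,3]
E
python3 - <<'E'
from h import *
a=grab('top','top0');b=grab('side','side0')
for d in(a,b): print(d['K'],d['world_to_cam'])
s=manip.observe();print(s)
E
```

```text
pics
[[407.74586043   0.         279.38666448]
 [  0.         407.74586043 211.87566597]
 [  0.           0.           1.        ]] [[-2.08534821e-02 -9.99717843e-01  1.13739522e-02  2.03758648e+01]
 [-9.96856487e-01  1.99213609e-02 -7.66830140e-02  5.81813765e+02]
 [ 7.64347927e-02 -1.29373059e-02 -9.96990646e-01  1.14462713e+03]
 [ 0.00000000e+00  0.00000000e+00  0.00000000e+00  1.00000000e+00]]
[[445.23355309   0.         276.20304862]
 [  0.         445.23355309 209.11578978]
 [  0.           0.           1.        ]] [[ 9.93321592e-01 -1.15293424e-01  4.43182781e-03 -5.65921971e+02]
 [-7.86873214e-02 -7.05030321e-01 -7.04798235e-01  1.21883167e+02]
 [ 8.43831749e-02  6.99742577e-01 -7.09393971e-01  1.43445085e+03]
 [ 0.00000000e+00  0.00000000e+00  0.00000000e+00  1.00000000e+00]]
{'t': 0.1, 'joints': array([-0.85380316,  0.50175817, -0.42679082,  1.55128981,  0.2208136 ,
        1.13830665, -0.21032098]), 'joint_vel': array([ 0.00206397, -0.00214169,  0.00150461, -0.0012236 ,  0.00041577,
       -0.00115749, -0.00044922]), 'joint_torque': array([-1.02707581e-02, -5.70812130e+01, -5.83803892e+00, -2.81745493e+01,
        1.05203449e-02,  5.51908204e-03, -4.19499230e-06]), 'eef_pos': array([284.73417789, 583.65433397, 230.38218979]), 'tool_rot': array([ 2.24951068e-01,  9.74369687e-01, -8.27093789e-04, -2.15225215e-04]), 'wrist_force': array([ 0.07475483, -0.02559504, -0.37596637]), 'wrist_torque': array([ 0.01317935, -0.03712936,  0.02447504]), 'gripper_force': 0.0, 'finger_gap': 1.0041268009345465}
```

View pics/top0.png

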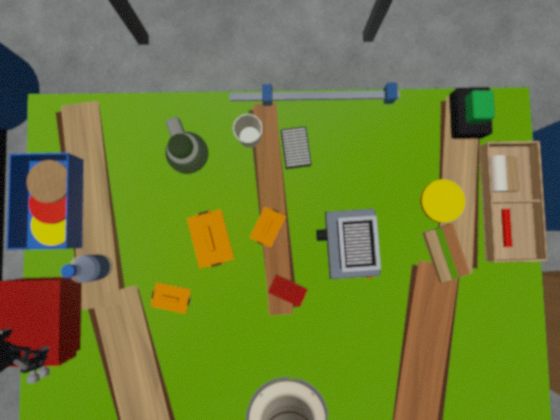

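View pics/side0.png

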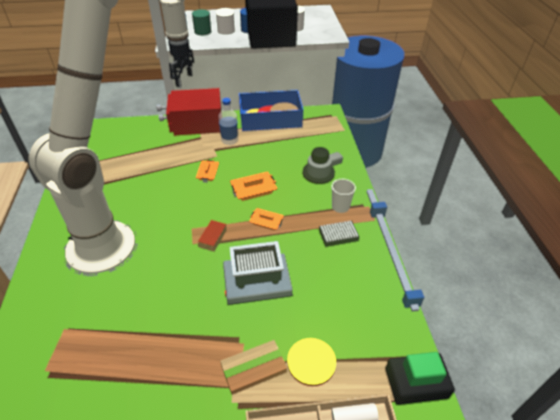

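Orange look-alikes in the top view are (210,238), the largest, (268,227) on the board, and (171,298). I take (210,238). The canister mouth is at (358,243), and the rest are bystanders.

```bash
python3 - <<'E'
from h import *
a=load('top0'); im=a['img'][:,:,::-1]
c=np.hstack([cv2.resize(im[200:280,175:255],(400,400),interpolation=cv2.INTER_CUBIC),cv2.resize(im[200:280,315:395],(400,400),interpolation=cv2.INTER_CUBIC)])
cv2.imwrite('pics/crop0.png',c)
P=cloud(a)
hsv=cv2.cvtColor(a['img'],cv2.COLOR_RGB2HSV)
m=(hsv[...,0]>8)&(hsv[...,0]<22)&(hsv[...,1]>200)&(hsv[...,2]>150)
n,l,st,ce=cv2.connectedComponentsWithStats(m.astype(np.uint8))
for i in range(1,n):
    if st[i,4]<100: continue
    q=P[l==i]; print(st[i],ce[i],np.median(q,0),np.percentile(q[:,2],[5,25,50,75,95,100]))
    for lo,hi in((np.median(q[:,2])-4,np.median(q[:,2])+4),(np.median(q[:,2])+8,999)):
        s=q[(q[:,2]>lo)&(q[:,2]<hi)][:,:2].astype(np.float32)
        if len(s)>5: print(lo,len(s),cv2.minAreaRect(s),s.mean(0))
w=P[200:285,320:390].reshape(-1,3); 
s=w[(w[:,2]>108)&(w[:,2]<130)]; print(len(s),np.median(s,0),cv2.minAreaRect(s[:,:2].astype(np.float32)))
s=w[(w[:,2]>25)&(w[:,2]<50)]; print(len(s),np.median(s,0),cv2.minAreaRect(s[:,:2].astype(np.float32)))
E
```

```text
[251 207  35  40 805] [267.7242236  226.38012422] [541.74532326  42.59503996  22.20081805] [  18.33499692   20.46754363   22.20081805   24.06394101   38.27261971
 1185.56601605]
18.200818048705514 679 ((541.5299682617188, 43.23278045654297), (66.80575561523438, 101.666015625), 63.015533447265625) [541.58844  42.14366]
30.200818048705514 62 ((530.2672729492188, 47.64982604980469), (13.59542179107666, 71.88134002685547), 69.52606201171875) [541.22784   43.595444]
[ 188  211   45   56 1719] [209.96160558 238.30424666] [510.57683561 203.98130698  32.40964847] [  28.69171937   30.75097685   32.40964847   34.16566137   57.335753
 1185.56601605]
28.40964846615475 1435 ((511.6943359375, 206.09402465820312), (144.4447021484375, 95.94080352783203), 14.242547035217285) [511.21622 205.72534]
40.40964846615475 159 ((511.0655822753906, 203.51072692871094), (145.09552001953125, 33.94959259033203), 15.781375885009766) [511.21472 204.233  ]
[152 284  38  28 791] [170.33375474 297.53097345] [347.95811713 318.96660911  22.06426408] [  17.97479618   20.47560078   22.06426408   24.00676384   38.62222658
 1185.56601605]
18.064264081643387 640 ((347.187255859375, 319.6248779296875), (98.74864959716797, 64.33112335205078), 77.04579162597656) [347.18384 319.79193]
30.064264081643387 74 ((344.1788330078125, 306.8861083984375), (73.32815551757812, 12.672779083251953), 71.58780670166016) [348.0622 317.4009]
664 [ 488.04155151 -202.16078805  117.77109032] ((489.3663330078125, -196.69989013671875), (140.15406799316406, 101.10871887207031), 2.460068464279175)
1321 [ 499.40601637 -149.40635774   37.3045373 ] ((487.80877685546875, -184.94720458984375), (193.8481903076172, 160.3765869140625), 1.8304345607757568)
```

View pics/crop0.png

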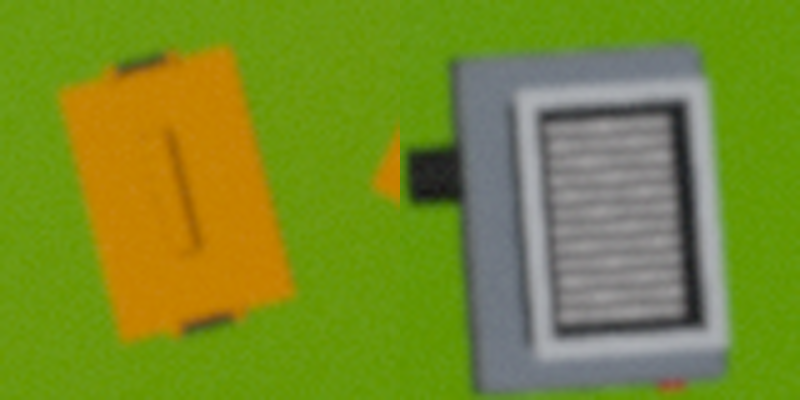

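The left crop shows the large cover: plate, central rib at about (180,190) and clip arms at both short ends. The right crop shows the bright rim around the filter, centred at about (620,220). The choice is confirmed. I'll rotate first, then go over the cover.

```bash
cat >> h.py <<'E'
from scipy.spatial.transform import Rotation as R
def go(x,y,z,th=None):
    s=manip.observe(); r=R.from_quat(s['tool_rot']); e=np.array([x,y,z])-s['eef_pos']
    X=r.as_matrix()[:,0]; h=np.degrees(np.arctan2(X[1],X[0]))
    print('t',s['t'],'pos',s['eef_pos'].round(1),'head',h.round(2),'tilt',(r.as_matrix()[:2,2]).round(4),'units',(r.inv().apply(e)/40).round(3),'F',s['wrist_force'].round(1),'gap',round(s['finger_gap'],3),'grip',s['gripper_force'])
    if th is not None: print('wz total',round(-((th-h+180)%360-180)/180,4))
E
python3 -m handwheel '[0,0,0,0,0,-0.0447,0,0,0,0,0,-0.0447,0,0,0,0,0,-0.0447,0,0,0,0,0,-0.0447,0,0,0,0,0,-0.0447,0,0,0,0,0,0]' 1 40
python3 -c "
from h import *
go(511,205,180,194.2)"
```

```text
t: 0.7
eef_pos: [284.9, 583.8, 230.7]
tool_rot: [-0.124, 0.992, -0.0, -0.0]
wrist_force: [-0.2, 0.0, 0.3]
finger_gap: 0.996
gripper_force: 0.0
t 0.7 pos [284.9 583.8 230.7] head -165.71 tilt [-0.0009 -0.0009] units [ -3.141 -10.571   1.269] F [-0.2  0.   0.3] gap 0.996 grip 0.0
wz total 0.0005
```

```bash

python3 -m handwheel '[-0.262,-0.881,0,0,0,0,-0.262,-0.881,0,0,0,0,-0.262,-0.881,0,0,0,0,-0.262,-0.881,0,0,0,0,-0.262,-0.881,0,0,0,0,-0.262,-0.881,0,0,0,0,-0.262,-0.881,0,0,0,0,-0.262,-0.881,0,0,0,0]' >/dev/null
python3 -m handwheel '[-0.262,-0.881,0,0,0,0,-0.262,-0.881,0.3,0,0,0,-0.262,-0.881,0.5,0,0,0,-0.262,-0.881,0.47,0,0,0,0,0,0,0,0,0,0,0,0,0,0,0]' >/dev/null
python3 - <<'E'
from h import *
go(511,205,180,194.2)
d=grab('wrist','w1'); P=cloud(d); print(d['world_to_cam'])
cv2.imwrite('pics/w1.png',d['img'][:,:,::-1])
E
```

```text
t 2.1 pos [510.7 204.1 179.8] head -166.1 tilt [-0.0017 -0.0003] units [-0.014  0.021 -0.006] F [-0.3  1.2  0.3] gap 1.0 grip 0.0
wz total -0.0016
[[-2.40507524e-01  9.70647216e-01  3.36692880e-04 -7.55022238e+01]
 [ 9.17391125e-01  2.27198353e-01  3.26763572e-01 -5.42232366e+02]
 [ 3.17095656e-01  7.88979766e-02 -9.45106055e-01  1.54119793e+02]
 [ 0.00000000e+00  0.00000000e+00  0.00000000e+00  1.00000000e+00]]
```

View pics/w1.png

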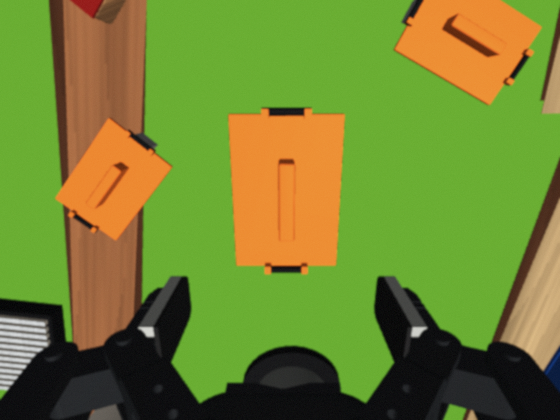

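The wrist view shows the cover centred with its rib at about (287,200) and plate corners at (229,115), (345,114), (338,265) and (237,266).

```bash
python3 - <<'E'
from h import *
d=load('w1');P=cloud(d)
c=np.array([world(d,u,v,32) for u,v in((229,115),(345,114),(338,265),(237,266))])
print(c.round(1),c.mean(0)); l=c[0]+c[1]-c[2]-c[3];print(np.degrees(np.arctan2(l[1],l[0])))
a,b=world(d,287.5,160,58),world(d,286.5,241,58); print(a,b,(a+b)/2,np.degrees(np.arctan2(*(a-b)[[1,0]])))
w=P[105:280,220:350].reshape(-1,3)
for lo,hi in((28,38),(54,64)):
    s=w[(w[:,2]>lo)&(w[:,2]<hi)];print(len(s),np.median(s,0),cv2.minAreaRect(s[:,:2].astype(np.float32)))
E
```

```text
[[454.5 143.4  32. ]
 [429.8 239.7  32. ]
 [570.3 276.7  32. ]
 [595.7 178.6  32. ]] [512.60768524 209.60338724  32.        ]
-165.61287986923097
[475.60022718 200.05050726  58.        ] [545.88034364 216.94322661  58.        ] [510.74028541 208.49686693  58.        ] -166.48461833894393
15143 [501.67146324 205.25956985  32.39524892] ((512.1070556640625, 208.38668823242188), (156.47068786621094, 100.19711303710938), 14.063427925109863)
1248 [509.91625442 207.84397077  58.2409864 ] ((511.7442626953125, 208.16036987304688), (69.44086456298828, 13.374863624572754), 14.503336906433105)
```

```bash
python3 - <<'E'
from h import *
go(511.8,207.7,35.5,194.3)
E
```

```text
t 2.15 pos [510.5 205.9 180.5] head -165.91 tilt [-0.0005  0.0008] units [-0.045  0.033  3.625] F [-0.9 -0.3  0.6] gap 1.0 grip 0.0
wz total -0.0011
```

```bash

python3 -m handwheel '[-0.036,0.055,0.6,0,0,0,0,0,0.8,0,0,0,0,0,0.8,0,0,0,0,0,0.6,0,0,0,0,0,0.4,0,0,0,0,0,0.25,0,0,0,0,0,0.16,0,0,0,0,0,0,0,0,0]'
python3 -m handwheel '[0,0,0,0,0,0,0,0,0,0,0,0,0,0,0,0,0,0,0,0,0,0,0,0,0,0,0,0,0,0,0,0,0,0,0,0,0,0,0,0,0,0,0,0,0,0,0,0]' 0 50
```

```text
t: 2.95
eef_pos: [511.6, 208.2, 36.1]
tool_rot: [-0.124, 0.992, 0.0, 0.0]
wrist_force: [0.7, -0.2, 0.1]
finger_gap: 1.003
gripper_force: 0.0
t: 3.75
eef_pos: [511.9, 207.8, 36.5]
tool_rot: [-0.124, 0.992, 0.0, 0.0]
wrist_force: [-1.7, -0.6, 5.5]
finger_gap: 0.152
gripper_force: 50.5
```

```bash

python3 -m handwheel '[0,0,-0.2,0,0,0,0,0,-0.4,0,0,0,0,0,-0.6,0,0,0,0,0,-0.8,0,0,0,0,0,-0.8,0,0,0,0,0,-0.8,0,0,0,0,0,-0.6,0,0,0,0,0,-0.2,0,0,0]'
python3 -m handwheel '[0,0,0,0,0,0.013,0,0,0,0,0,0.013,0,0,0,0,0,0.013,0,0,0,0,0,0.013,0,0,0,0,0,0.013,0,0,0,0,0,0,0,0,0,0,0,0]'
python3 -c "
from h import *
go(488.5,-197,211,182.5)"
```

```text
t: 4.55
eef_pos: [513.0, 208.6, 215.8]
tool_rot: [-0.124, 0.992, 0.001, 0.003]
wrist_force: [0.5, -0.2, -2.2]
finger_gap: 0.152
gripper_force: 49.6
t: 5.25
eef_pos: [511.1, 207.6, 211.6]
tool_rot: [-0.023, 1.0, -0.0, -0.001]
wrist_force: [-0.4, -0.7, -2.4]
finger_gap: 0.149
gripper_force: 49.5
t 5.25 pos [511.1 207.6 211.6] head -177.4 tilt [-0.0011 -0.0004] units [  1.024 -10.078   0.019] F [-0.4 -0.7 -2.4] gap 0.149 grip 49.47901010513306
wz total 0.0006
```

```bash

python3 -m handwheel '[-0.08,-0.45,0,0,0,0,-0.147,-0.85,0,0,0,0,-0.147,-0.85,0,0,0,0,-0.147,-0.85,0,0,0,0,-0.147,-0.85,0,0,0,0,-0.147,-0.85,0,0,0,0,-0.147,-0.85,0,0,0,0,-0.147,-0.85,0,0,0,0]' >/dev/null
python3 -m handwheel '[-0.147,-0.85,0,0,0,0,-0.147,-0.85,0,0,0,0,-0.147,-0.85,0,0,0,0,-0.147,-0.85,0,0,0,0,-0.147,-0.85,0,0,0,0,-0.08,-0.4,0,0,0,0,0,0,0,0,0,0,0,0,0,0,0,0]' >/dev/null
python3 - <<'E'
from h import *
go(488.5,-197,211,182.5)
d=grab('wrist','w2')
E
```

```text
t 6.85 pos [ 607.8 -229.2  211.5] head -177.43 tilt [-0.001   0.0017] units [2.943 0.937 0.017] F [ 0.2  0.9 -3.5] gap 0.152 grip 49.45486843585968
wz total 0.0004
```

View pics/w2.png

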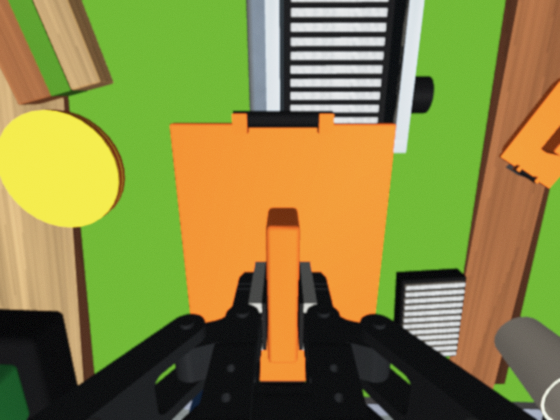

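The held cover fills the lower middle of the view, with its near end at row 122. The rim runs off the top, with its right edge at about (410,100). I need to see the whole rim, so I'll work out a height for that.

```bash
python3 - <<'E'
from h import *
d=load('w2'); C=np.linalg.inv(d['world_to_cam'])[:3,3]; e=np.array([607.8,-229.2,211.5]); print(C-e,d['K'][0,0])
for h in(0,60,120,180,240):
    print(h,[ (world(d,280,v,118-h)[0]-e[0]).round(0) for v in(3,108)])
P=cloud(d)
# rim plane points in current view
m=(abs(P[...,2]-118)<4); m[125:]=0; q=P[m]; print(len(q),np.median(q[:,2]))
for v in range(10,120,15):
    r=P[v][m[v]]; 
    if len(r)>4: print(v,r[:,0].mean().round(1),r[:,1].min().round(1),r[:,1].max().round(1), np.nonzero(m[v])[0][[0,-1]])
o=P[130:300,190:380].reshape(-1,3); o=o[(o[:,2]>190)&(o[:,2]<225)]; print(np.median(o,0), cv2.minAreaRect(o[:,:2].astype(np.float32)))
r=P[205:225,270:300].reshape(-1,3); print(np.median(r,0))
E
```

```text
[-82.76944566  -3.46267845 143.03678498] 325.7052369939121
0 [np.float64(-139.0), np.float64(-76.0)]
60 [np.float64(-153.0), np.float64(-74.0)]
120 [np.float64(-168.0), np.float64(-73.0)]
180 [np.float64(-182.0), np.float64(-71.0)]
240 [np.float64(-196.0), np.float64(-69.0)]
3473 118.22980939281825
10 470.6 -245.4 -145.8 [265 422]
25 478.8 -244.6 -145.0 [266 421]
40 487.5 -244.3 -145.3 [266 419]
55 496.4 -244.1 -144.5 [266 417]
70 505.5 -243.8 -144.6 [266 415]
85 514.8 -242.8 -144.0 [267 413]
100 524.4 -242.5 -143.8 [267 411]
115 532.4 -151.9 -142.9 [396 410]
[ 572.24338897 -229.19536396  207.38603584] ((581.6525268554688, -229.15086364746094), (88.45597076416016, 99.0509262084961), 2.6218862533569336)
[ 573.31729054 -229.34288562  219.39118531]
```

```bash
python3 - <<'E'
from h import *
d=load('w2');P=cloud(d)
im=d['img'][:,:,::-1]
cv2.imwrite('pics/crop2.png',cv2.resize(im[95:170,360:440],(800,600)[:2] and (640,600),interpolation=cv2.INTER_CUBIC))
for v in range(140,160,2): print(v,[int(P[v,u,2]) for u in(396,399,402,405)],P[v,400].round(1))
print('rim end',[world(d,400,v,118)[:2].round(1) for v in(150,152,154)])
for u in (190,220,350,380):
    col=P[110:135,u]; i=np.nonzero(abs(col[:,2]-207)<5)[0][0]; print('plate end',u,110+i,col[i].round(1))
E
```

```text
140 [117, 119, 117, 118] [ 549.5 -147.   118.6]
142 [354, 118, 118, 118] [ 550.9 -146.8  118.7]
144 [117, 116, 117, 118] [ 552.3 -146.7  119.2]
146 [116, 116, 118, 118] [ 553.9 -145.9  117.5]
148 [118, 118, 118, 117] [ 555.3 -145.5  117.2]
150 [117, 118, 118, 118] [ 556.6 -145.7  118.4]
152 [0, 0, 0, 0] [ 5.745e+02 -1.020e+02  4.000e-01]
154 [0, 0, 0, 2] [ 5.767e+02 -1.017e+02  5.000e-01]
156 [0, 0, 0, 0] [ 5.790e+02 -1.009e+02 -4.000e-01]
158 [0, 0, 0, 0] [ 5.810e+02 -1.009e+02  3.000e-01]
rim end [array([ 556.7, -145.6]), array([ 558.1, -145.4]), array([ 559.5, -145.1])]
plate end 190 122 [ 537.1 -273.3  203.3]
plate end 220 122 [ 536.5 -259.9  202.6]
plate end 350 123 [ 534.1 -202.1  206.3]
plate end 380 123 [ 533.5 -188.9  206.4]
```

View pics/crop2.png

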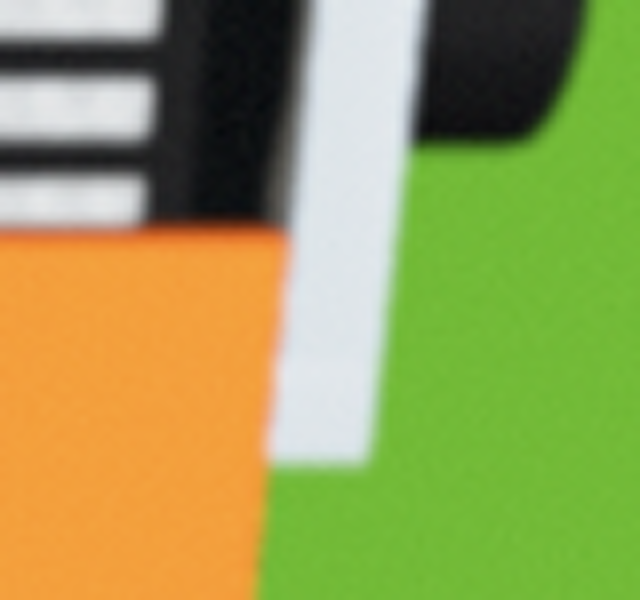

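```bash

python3 -m handwheel '[0.3,0.1,0,0,0,0,0.6,0.2,0,0,0,0,0.7,0.25,0,0,0,0,0.7,0.25,0,0,0,0,0.4,0.109,0,0,0,0,0.207,0.05,0,0,0,0,0,0,0,0,0,0,0,0,0,0,0,0]'
python3 -m handwheel '[0,0,0.2,0,0,0,0,0,0.4,0,0,0,0,0,0.25,0,0,0,0,0,0.1,0,0,0,0,0,0,0,0,0,0,0,0,0,0,0]'
python3 - <<'E'
from h import *
go(490,-194.8,147,182.6)
d=grab('wrist','w3');P=cloud(d)
o=P[140:250,190:380].reshape(-1,3); zc=np.median(o[:,2]); o=o[abs(o[:,2]-zc)<6]
c=np.linalg.lstsq(np.c_[o[:,:2]-o[:,:2].mean(0),np.ones(len(o))],o[:,2],rcond=None)[0]; print('plate',o.mean(0),c)
grab('side','s3')
a=load('s3')['img'][:,:,::-1][200:320,180:340]; b=d['img'][:,:,::-1]
cv2.imwrite('pics/v3.png',np.hstack([cv2.resize(b,(400,300)),cv2.resize(a,(400,300),interpolation=cv2.INTER_CUBIC)]))
E
```

```text
t: 7.7
eef_pos: [491.3, -196.8, 212.6]
tool_rot: [-0.023, 1.0, -0.0, 0.001]
wrist_force: [0.7, -0.1, -3.4]
finger_gap: 0.15
gripper_force: 49.5
t: 8.3
eef_pos: [490.6, -197.3, 174.2]
tool_rot: [-0.022, 1.0, 0.0, 0.0]
wrist_force: [-0.1, 1.0, -1.6]
finger_gap: 0.151
gripper_force: 49.5
t 8.3 pos [ 490.6 -197.3  174.2] head -177.47 tilt [0.0002 0.0001] units [0.011 0.063 0.68 ] F [-0.1  1.  -1.6] gap 0.151 grip 49.4945365190506
wz total -0.0004
plate [ 449.87939608 -197.44224715  170.11106196] [4.83060776e-04 7.24829919e-04 1.70111062e+02]
```

View pics/v3.png

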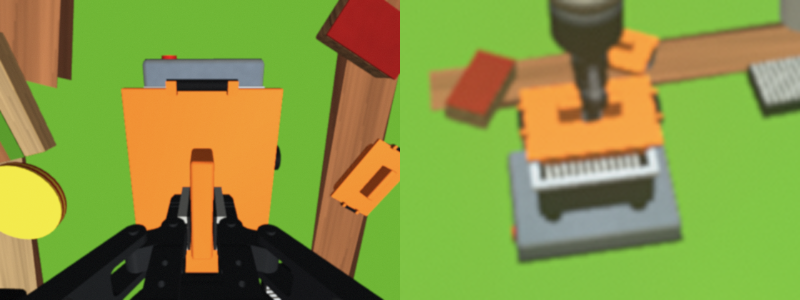

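The cover is level above the mouth, with its near edge at (200,88) in the left view and evenly over the rim in the right one. I'll check the lateral offset numerically.

```bash
python3 - <<'E'
from h import *
for t,lo,hi,z in(('w2',130,290,207.4),('w3',130,290,170.1)):
    d=load(t);P=cloud(d); out=[];rb=[]
    for v in range(lo,hi,10):
        m=abs(P[v,:,2]-z)<5; m[:150]=0;m[420:]=0
        i=np.nonzero(m)[0]; i=i[[0,-1]]; c=[world(d,u,v,z) for u in (i[0]-.5,i[1]+.5)]; out.append([*((c[0]+c[1])/2)[:2],abs(c[0]-c[1])[1]])
    out=np.array(out); f=np.polyfit(out[:,0],out[:,1],1); e=out[:,0].mean()
    print(t,out[::4].round(1),f, 'line y at TCPx', np.polyval(f,607.9 if t=='w2' else 490))
    for u in (190,230,340,370):
        c=P[100:150,u]; i=np.nonzero(abs(c[:,2]-z)<5)[0][0]; print(world(d,u,100+i-.5,z).round(1))
d=load('w2')
for v in(10,30,50,70,90,110):
    P=cloud(d); i=np.nonzero(abs(P[v,:,2]-118)<4)[0]; a,b=world(d,i[0]-.5,v,118),world(d,i[-1]+.5,v,118); print(v,i[[0,-1]],((a+b)/2)[:2].round(1),(b-a)[1])
E
```

```text
w2 [[ 538.3 -231.6   99.4]
 [ 556.2 -230.6   99.3]
 [ 575.5 -229.9   99.3]
 [ 596.6 -228.7   99.2]] [ 4.38907909e-02 -2.55102955e+02] line y at TCPx -228.42174273313236
[ 536.5 -272.1  207.4]
[ 536.2 -254.7  207.4]
[ 534.  -206.7  207.4]
[ 533.4 -193.6  207.4]
w3 [[ 421.1 -199.7   99.3]
 [ 438.9 -198.7   99.3]
 [ 458.3 -198.1   99.2]
 [ 479.4 -196.9   99.2]] [ 4.32305880e-02 -2.17793699e+02] line y at TCPx -196.61071057284303
[ 419.3 -240.2  170.1]
[ 418.9 -222.8  170.1]
[ 416.8 -174.8  170.1]
[ 416.2 -161.7  170.1]
10 [265 422] [ 470.7 -195.8] 100.01655216617567
30 [266 420] [ 481.9 -194.9] 99.86985230424858
50 [266 417] [ 493.5 -194.6] 99.71672167615714
70 [266 415] [ 505.6 -194. ] 100.22665716867454
90 [267 413] [ 518.1 -193.1] 100.07561969000952
110 [396 410] [ 529.1 -148. ] 10.415887109223917
```

```bash

python3 -m handwheel '[0.015,0.045,0,0,0,0,0,0,0.2,0,0,0,0,0,0.2,0,0,0,0,0,0.1,0,0,0,0,0,0,0,0,0]'
python3 -m handwheel '[0,0,0.05,0,0,0,0,0,0.05,0,0,0,0,0,0.05,0,0,0,0,0,0,0,0,0]'
```

```text
t: 8.9
eef_pos: [488.6, -195.2, 152.9]
tool_rot: [-0.022, 1.0, 0.0, -0.001]
wrist_force: [0.3, -0.5, -3.1]
finger_gap: 0.154
gripper_force: 49.5
t: 9.3
eef_pos: [489.6, -195.5, 147.9]
tool_rot: [-0.022, 1.0, -0.0, 0.0]
wrist_force: [0.2, 0.0, -3.1]
finger_gap: 0.157
gripper_force: 49.5
```

```bash

for i in 1 2; do python3 -m handwheel '[0,0,0.03,0,0,0,0,0,0.03,0,0,0,0,0,0,0,0,0]' | grep -E 'eef|wrist'; done
python3 - <<'E'
from h import *
d=grab('wrist','w4');P=cloud(d)
z=np.median(P[150:240,200:260,2]);out=[]
for v in range(130,290,10):
    m=abs(P[v,:,2]-z)<5; m[:150]=0;m[420:]=0
    i=np.nonzero(m)[0]; out.append(((world(d,i[0]-.5,v,z)+world(d,i[-1]+.5,v,z))/2)[:2])
out=np.array(out);f=np.polyfit(out[:,0],out[:,1],1);print(z,f[0],np.polyval(f,490))
E
```

```text
eef_pos: [489.8, -195.6, 145.9]
wrist_force: [0.3, -0.6, -0.7]
eef_pos: [489.8, -195.6, 143.5]
wrist_force: [0.4, 0.2, 1.5]
139.35964362181306 0.04245105069715314 -194.93620871883252
```

```bash

for i in 1 2 3; do python3 -m handwheel '[0,0,0.03,0,0,0,0,0,0.03,0,0,0,0,0,0,0,0,0]' | grep -E 'eef|wrist'; done
```

```text
eef_pos: [489.8, -195.6, 141.0]
wrist_force: [-0.2, -0.3, 3.5]
eef_pos: [489.8, -195.6, 138.7]
wrist_force: [0.7, -0.0, 5.4]
eef_pos: [490.1, -195.6, 136.6]
wrist_force: [0.8, 0.3, 8.3]
```

```bash

for i in 1 2 3 4; do python3 -m handwheel '[0,0,0.025,0,0,0,0,0,0,0,0,0]' | grep -E 'eef|wrist'; done
```

```text
eef_pos: [490.2, -195.6, 135.8]
wrist_force: [-1.0, -0.5, 8.6]
eef_pos: [490.2, -195.6, 134.9]
wrist_force: [-0.2, 0.3, 9.2]
eef_pos: [490.4, -195.7, 134.1]
wrist_force: [-0.1, 0.9, 9.8]
eef_pos: [490.4, -195.7, 133.2]
wrist_force: [-1.1, 0.8, 11.1]
```

```bash

for i in 1 2 3 4; do python3 -m handwheel '[0,0,0.025,0,0,0,0,0,0,0,0,0]' | grep -E 'eef|wrist'; done; python3 -c "
from h import *
go(490,-195,130); print(manip.observe()['wrist_torque'])
d=grab('wrist','w5');P=cloud(d);o=P[140:250,190:380].reshape(-1,3); zc=np.median(o[:,2]); o=o[abs(o[:,2]-zc)<6]
c=np.linalg.lstsq(np.c_[o[:,:2]-o[:,:2].mean(0),np.ones(len(o))],o[:,2],rcond=None)[0]; print('plate',o.mean(0),c)"
```

```text
eef_pos: [490.6, -195.7, 132.4]
wrist_force: [-0.8, -0.3, 12.4]
eef_pos: [490.7, -195.7, 131.5]
wrist_force: [0.3, -0.1, 13.3]
eef_pos: [490.8, -195.7, 130.6]
wrist_force: [-0.9, 0.3, 13.9]
eef_pos: [490.9, -195.8, 129.8]
wrist_force: [-0.0, 0.8, 14.4]
t 12.45 pos [ 490.9 -195.8  129.8] head -177.46 tilt [ 0.0027 -0.0011] units [ 0.022  0.02  -0.005] F [-0.   0.8 14.4] gap 0.149 grip 51.91720426082611
[ 0.20410597  0.49293838 -0.02114052]
plate [ 450.1906707  -195.91683892  125.86158702] [-3.21212111e-03 -4.37916283e-04  1.25861587e+02]
```

```bash

python3 -m handwheel '[0.02,0,0,0,0,0,0.015,0,0,0,0,0,0,0,0,0,0,0]' | grep -E 'eef|wrist'; python3 - <<'E'
from h import *
go(490,-195,130); print(manip.observe()['wrist_torque'])
d=grab('side','s5'); o=load('side0'); A=load('s3')
for n in (o,A,d):
    P=cloud(n); sat=n['img'].astype(int); br=(sat.min(-1)>170)
    m=br&(P[...,0]>400)&(P[...,0]<570)&(P[...,1]<-225)&(P[...,1]>-255)&(P[...,2]>85)&(P[...,2]<125)
    q=P[m]; v=np.nonzero(m)[0]; print(len(q),np.percentile(q[:,2],[10,50,90]) if len(q) else '', v.min() if len(v) else '', v.max() if len(v) else '')
im=d['img'][:,:,::-1]
cv2.imwrite('pics/v5.png',cv2.resize(im[225:315,205:305],(660,594),interpolation=cv2.INTER_CUBIC))
E
```

```text
eef_pos: [489.9, -195.8, 130.0]
wrist_force: [0.1, 0.9, 15.0]
t 12.8 pos [ 489.9 -195.8  130. ] head -177.45 tilt [ 0.0036 -0.0012] units [-0.003  0.02   0.   ] F [ 0.1  0.9 15. ] gap 0.152 grip 51.924389004707336
[ 0.16328445  0.23743257 -0.03002336]
145 [115.84805707 118.18988808 120.57219066] 264 274
147 [115.7816492  118.44979    120.75855598] 264 274
138 [107.25817831 110.12934101 121.9438402 ] 268 276
```

View pics/v5.png

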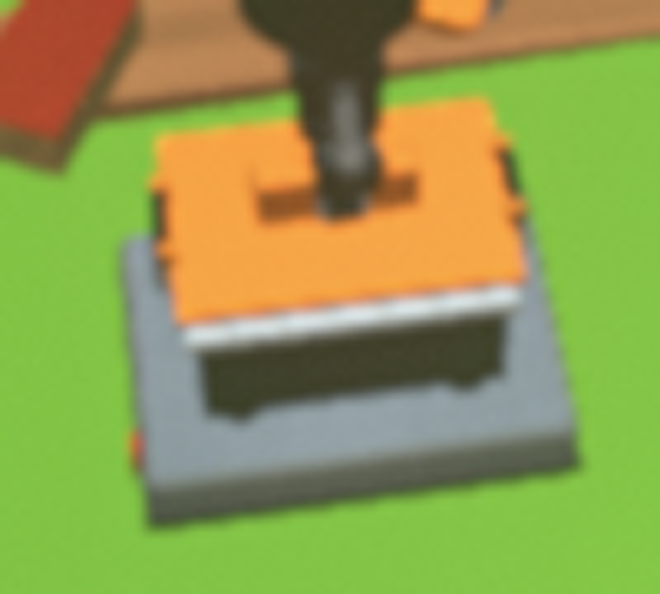

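The cover sits in the mouth with its plate a little above the sunk rim (white strip along (350,315)), and it looks square. It is not home yet. The moment dropped after centring, so I'll keep pressing carefully.

```bash

python3 -m handwheel '[0.012,0,0.012,0,0,0,0,0,0,0,0,0]' | grep -E 'eef|wrist'
for i in 1 2 3 ; do python3 -m handwheel '[0,0,0.015,0,0,0,0,0,0,0,0,0]' | grep -E 'eef|wrist'; done; python3 -c "
from h import *
go(490,-195,130); print(manip.observe()['wrist_torque'])"
```

```text
eef_pos: [489.7, -195.8, 129.6]
wrist_force: [-0.4, 0.8, 14.4]
eef_pos: [489.9, -195.8, 129.1]
wrist_force: [-0.5, 1.6, 15.3]
eef_pos: [489.9, -195.8, 128.6]
wrist_force: [-0.6, 0.2, 15.5]
eef_pos: [490.0, -195.8, 128.1]
wrist_force: [0.5, 0.5, 17.3]
t 13.65 pos [ 490.  -195.8  128.1] head -177.44 tilt [ 0.0045 -0.0014] units [-0.001  0.02  -0.047] F [ 0.5  0.5 17.3] gap 0.151 grip 52.23509967327118
[0.26120341 0.24441419 0.03424973]
```

```bash

python3 -m handwheel '[0,0,-0.025,0,0,0,0,0,0,0,0,0]' | grep -E 'eef|wrist'
for i in 1 2 3 ; do python3 -m handwheel '[0,0,0,0,0.005,0,0,0,0,0,0,0]' | grep -E 'eef|wrist'; done; python3 -c "
from h import *
go(490,-195,130); print(manip.observe()['wrist_torque'])"
```

```text
eef_pos: [489.9, -195.8, 129.1]
wrist_force: [0.3, 1.0, 16.2]
eef_pos: [489.3, -195.7, 127.8]
wrist_force: [1.7, 0.9, 6.0]
eef_pos: [489.4, -195.7, 127.4]
wrist_force: [3.9, -0.0, 4.3]
eef_pos: [489.0, -195.7, 127.2]
wrist_force: [4.8, -0.6, 4.8]
t 14.45 pos [ 489.  -195.7  127.2] head -177.45 tilt [-0.0456 -0.0025] units [-0.024  0.016 -0.071] F [ 4.8 -0.6  4.8] gap 0.154 grip 50.63076317310333
[-0.07812158 -1.44831067 -0.01889006]
```

```bash

for i in 1 2 3 ; do python3 -m handwheel '[0,0,0,0,-0.005,0,0,0,0,0,0,0]' | grep -E 'eef|wrist'; done; python3 - <<'E'
from h import *
go(490,-195,130); print(manip.observe()['wrist_torque'])
d=grab('wrist','w6');P=cloud(d);o=P[140:250,190:380].reshape(-1,3); zc=np.median(o[:,2]); o=o[abs(o[:,2]-zc)<6]
c=np.linalg.lstsq(np.c_[o[:,:2]-o[:,:2].mean(0),np.ones(len(o))],o[:,2],rcond=None)[0]; print('plate',o.mean(0),c)
s=grab('side','s6'); im=s['img'][:,:,::-1]
cv2.imwrite('pics/v6.png',cv2.resize(im[225:315,205:305],(660,594),interpolation=cv2.INTER_CUBIC))
E
```

```text
eef_pos: [488.9, -195.7, 127.2]
wrist_force: [5.4, -0.8, 4.5]
eef_pos: [488.6, -195.8, 127.2]
wrist_force: [4.7, -1.3, 3.1]
eef_pos: [488.7, -195.7, 127.1]
wrist_force: [7.2, -0.7, 3.3]
t 15.05 pos [ 488.7 -195.7  127.1] head -177.44 tilt [ 0.0021 -0.0005] units [-0.033  0.016 -0.071] F [ 7.2 -0.7  3.3] gap 0.152 grip 50.504150390625
[-0.19820918 -0.95772507  0.09590603]
plate [ 448.0112365  -195.89204336  123.01755268] [ 1.81883521e-03 -9.61505660e-04  1.23017553e+02]
```

View pics/v6.png

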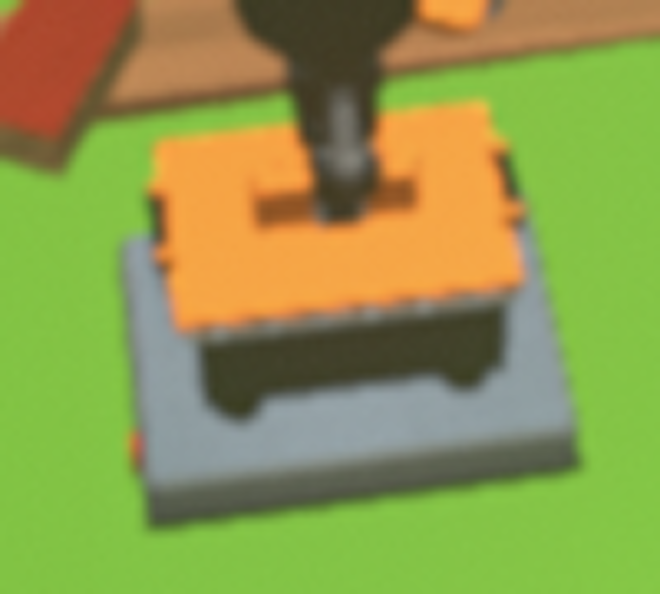

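The plate is now much closer to the rim: only a thin grey strip shows under its front edge near (350,315), about 3 mm. The sideways force of 7 N means it is pushed against one side, so I'll recentre and press on.

```bash

python3 -m handwheel '[-0.015,0,0,0,0,0,-0.015,0,0,0,0,0,0,0,0,0,0,0]' | grep -E 'eef|wrist'
for i in 1 2 3 4 5; do python3 -m handwheel '[0,0,0.025,0,0,0,0,0,0,0,0,0]' | grep -E 'eef|wrist'; done; python3 -c "
from h import *
go(490,-195,130); print(manip.observe()['wrist_torque'])"
```

```text
eef_pos: [488.7, -195.7, 126.7]
wrist_force: [4.3, -1.4, 5.2]
eef_pos: [488.7, -195.7, 125.8]
wrist_force: [3.0, -1.8, 5.8]
eef_pos: [488.7, -195.7, 124.9]
wrist_force: [3.9, -0.5, 7.0]
eef_pos: [488.7, -195.8, 124.0]
wrist_force: [3.4, -0.8, 6.8]
eef_pos: [488.7, -195.7, 123.1]
wrist_force: [2.1, -1.6, 8.1]
eef_pos: [488.7, -195.8, 122.3]
wrist_force: [2.5, -1.3, 10.0]
t 16.45 pos [ 488.7 -195.8  122.3] head -177.47 tilt [-0.0003 -0.0004] units [-0.032  0.018 -0.192] F [ 2.5 -1.3 10. ] gap 0.148 grip 51.39936089515686
[-0.16087208 -0.07465258  0.15176302]
```

```bash

for i in 1 2 3 4; do python3 -m handwheel '[-0.005,0,0.025,0,0,0,0,0,0,0,0,0]' | grep -E 'eef|wrist'; done; python3 -c "
from h import *
go(490,-195,130); print(manip.observe()['wrist_torque'])
P=cloud(grab('wrist','w7'));o=P[140:250,190:380].reshape(-1,3); zc=np.median(o[:,2]); o=o[abs(o[:,2]-zc)<6]
c=np.linalg.lstsq(np.c_[o[:,:2]-o[:,:2].mean(0),np.ones(len(o))],o[:,2],rcond=None)[0]; print('plate',o.mean(0),c)"
```

```text
eef_pos: [488.7, -195.8, 121.4]
wrist_force: [1.2, -1.1, 11.7]
eef_pos: [488.7, -195.7, 120.5]
wrist_force: [0.3, -0.4, 12.3]
eef_pos: [488.7, -195.8, 119.6]
wrist_force: [0.3, 0.5, 13.6]
eef_pos: [488.7, -195.8, 118.6]
wrist_force: [-1.2, 0.1, 15.1]
t 17.25 pos [ 488.7 -195.8  118.6] head -177.49 tilt [-0.0018 -0.0005] units [-0.032  0.019 -0.284] F [-1.2  0.1 15.1] gap 0.149 grip 52.098222970962524
[-0.01245181  0.62273353  0.14267185]
plate [ 448.05221114 -195.89675958  114.60749262] [-3.38182771e-04  1.56863314e-04  1.14607493e+02]
```

```bash

python3 -m handwheel '[0,0,-0.04,0,0,0,0,0,0,0,0,0]' | grep -E 'eef|wrist'
for i in 1 2 3 4; do python3 -m handwheel '[0,0,0,0,-0.004,0,0,0,0,0,0,0]' | grep -E 'eef|wrist'; done; python3 - <<'E'
from h import *
go(490,-195,130); print(manip.observe()['wrist_torque'])
P=cloud(grab('wrist','w8'));o=P[140:250,190:380].reshape(-1,3); zc=np.median(o[:,2]); o=o[abs(o[:,2]-zc)<6]
c=np.linalg.lstsq(np.c_[o[:,:2]-o[:,:2].mean(0),np.ones(len(o))],o[:,2],rcond=None)[0]; print('plate',o.mean(0),c)
s=grab('side','s8'); im=s['img'][:,:,::-1]
cv2.imwrite('pics/v8.png',cv2.resize(im[225:315,205:305],(660,594),interpolation=cv2.INTER_CUBIC))
E
```

```text
eef_pos: [488.7, -195.7, 120.2]
wrist_force: [-0.1, 0.2, 13.4]
eef_pos: [489.0, -195.8, 120.2]
wrist_force: [0.2, 0.2, 13.4]
eef_pos: [489.2, -195.8, 120.2]
wrist_force: [1.2, -0.5, 13.5]
eef_pos: [489.5, -195.8, 120.3]
wrist_force: [0.5, -0.2, 12.1]
eef_pos: [489.8, -195.7, 120.4]
wrist_force: [1.8, -0.1, 12.6]
t 18.3 pos [ 489.8 -195.7  120.4] head -177.48 tilt [0.051  0.0016] units [-0.018  0.017 -0.24 ] F [ 1.8 -0.1 12.6] gap 0.147 grip 52.10149884223938
[-0.06759853  0.04550439  0.13480747]
plate [ 448.62956205 -195.90582866  116.52136549] [8.36354544e-05 8.55500681e-05 1.16521365e+02]
```

View pics/v8.png

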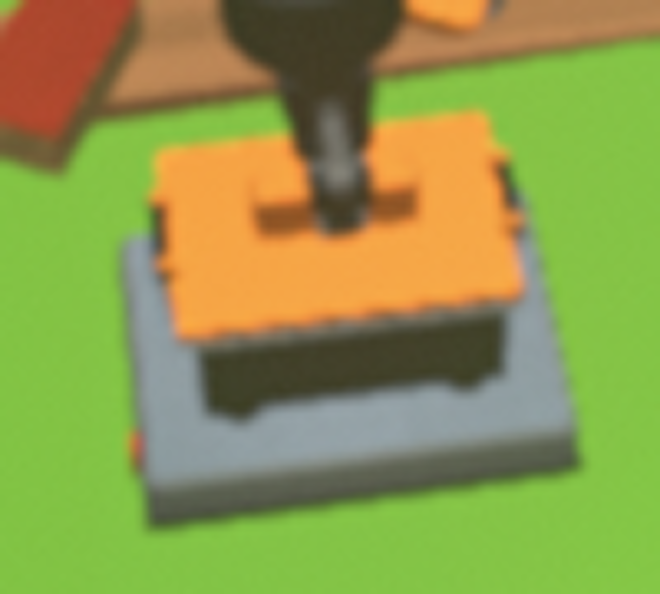

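The plate stays flat on the rim although the tool tilted, and only the rim's edge shows below it. I'll straighten the tool, unload, and see at what height the cover settles.

```bash

python3 -m handwheel '[0,0,0,0,0.006,0,0,0,0,0,0.006,0,0,0,0,0,0.004,0,0,0,-0.05,0,0,0,0,0,0,0,0,0]' | grep -E 'eef|wrist'
for i in 1 2 3 ; do python3 -m handwheel '[0,0,-0.05,0,0,0,0,0,0,0,0,0]' | grep -E 'eef|wrist'; done; 
python3 - <<'E'
from h import *
go(490,-195,130); print(manip.observe()['wrist_torque'])
P=cloud(grab('wrist','w9'));o=P[140:250,190:380].reshape(-1,3); zc=np.median(o[:,2]); o=o[abs(o[:,2]-zc)<6]
c=np.linalg.lstsq(np.c_[o[:,:2]-o[:,:2].mean(0),np.ones(len(o))],o[:,2],rcond=None)[0]; print('plate',o.mean(0),c)
E
```

```text
eef_pos: [488.9, -195.7, 121.8]
wrist_force: [0.4, -0.6, 10.4]
eef_pos: [488.9, -195.7, 123.6]
wrist_force: [0.5, -1.7, 8.4]
eef_pos: [488.9, -195.7, 125.4]
wrist_force: [0.5, -1.5, 5.0]
eef_pos: [489.0, -195.6, 127.2]
wrist_force: [-0.1, -2.1, 3.7]
t 19.5 pos [ 489.  -195.6  127.2] head -177.49 tilt [-0.0012  0.0001] units [-0.027  0.015 -0.069] F [-0.1 -2.1  3.7] gap 0.156 grip 50.99668800830841
[-0.44553804 -0.50668641  0.0741756 ]
plate [ 448.17493188 -195.81247774  123.63675159] [-2.15128988e-03 -1.90395019e-04  1.23636752e+02]
```

```bash

for i in 1 2 3 ; do python3 -m handwheel '[0,0,-0.025,0,0,0,0,0,0,0,0,0]' | grep -E 'eef|wrist'; done; 
python3 - <<'E'
from h import *
print(manip.observe()['wrist_torque'])
P=cloud(grab('wrist','w10'));o=P[140:250,190:380].reshape(-1,3); zc=np.median(o[:,2]); o=o[abs(o[:,2]-zc)<6]
c=np.linalg.lstsq(np.c_[o[:,:2]-o[:,:2].mean(0),np.ones(len(o))],o[:,2],rcond=None)[0]; print('plate',o.mean(0),c)
E
```

```text
eef_pos: [489.0, -195.6, 128.1]
wrist_force: [1.0, -3.6, 2.1]
eef_pos: [488.9, -195.6, 128.9]
wrist_force: [0.6, -2.7, -0.5]
eef_pos: [488.9, -195.6, 129.0]
wrist_force: [3.4, -3.9, -10.2]
[-0.97324646 -1.17999598  0.13900028]
plate [ 448.14692411 -195.71680794  125.30661988] [-1.20162641e-03 -6.09687143e-04  1.25306620e+02]
```

Pulling up meets about 7 N of resistance with the plate about 1 mm above home and level, so the hooks hold. I'll unload and let go, then check.

```bash

python3 -m handwheel '[0,0,0.025,0,0,0,0,0,0.025,0,0,0,0,0,0,0,0,0]' | grep -E 'eef|wrist'
python3 -m handwheel '[0,0,0,0,0,0,0,0,0,0,0,0,0,0,0,0,0,0,0,0,0,0,0,0]' 0.8 20| grep -E 'eef|wrist|gap'
python3 -m handwheel '[0,0,-0.3,0,0,0,0,0,-0.6,0,0,0,0,0,-0.8,0,0,0,0,0,-0.8,0,0,0,0,0,-0.3,0,0,0,0,0,0,0,0,0,0,0,0,0,0,0]'| grep -E 'eef|wrist'
python3 - <<'E'
from h import *
d=grab('wrist','w11');P=cloud(d);m=(P[...,2]>116)&(P[...,2]<134)&(abs(P[...,0]-490)<85)&(abs(P[...,1]+195)<60)
o=P[m&(cv2.cvtColor(d['img'],cv2.COLOR_RGB2HSV)[...,1]>150)]
o=o[abs(o[:,2]-np.median(o[:,2]))<5]
c=np.linalg.lstsq(np.c_[o[:,:2]-o[:,:2].mean(0),np.ones(len(o))],o[:,2],rcond=None)[0]
print('plate',np.median(o,0),c,cv2.minAreaRect(o[:,:2].astype(np.float32)))
im=d['img'][:,:,::-1];s=grab('side','s11')['img'][:,:,::-1]
cv2.imwrite('pics/v11.png',np.hstack([cv2.resize(im,(400,300)),cv2.resize(s[225:315,200:320],(400,300),interpolation=cv2.INTER_CUBIC)]))
E
```

```text
eef_pos: [489.0, -195.5, 128.4]
wrist_force: [-1.4, -3.6, 2.0]
eef_pos: [489.5, -195.0, 128.3]
wrist_force: [0.3, 0.7, -0.2]
finger_gap: 0.8
eef_pos: [489.1, -195.4, 239.9]
wrist_force: [-0.6, 0.5, 0.2]
plate [ 478.09164241 -196.08850372  125.08551772] [6.40194024e-05 2.73572536e-04 1.25104153e+02] ((489.5211486816406, -194.96002197265625), (155.4444580078125, 99.98815155029297), 2.8096978664398193)
```

View pics/v11.png

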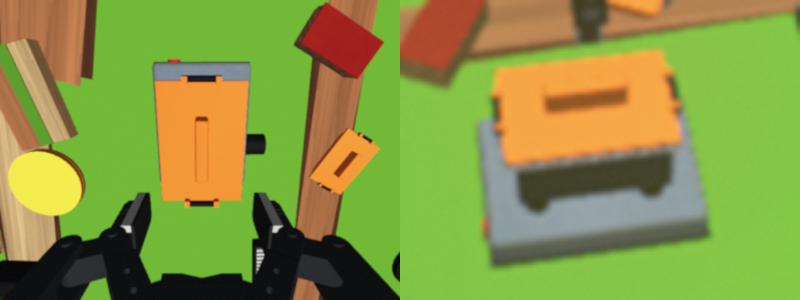

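The released cover lies flat (slope below 0.001). Its plate top is at 125.1 mm, about 0.9 mm above touching as expected, and its centre at (489.5,-195.0) matches the rim. I'm handing it in.

```bash
python3 -c "
from h import *
print(job.sign_off())"
```

```text
the job is handed in; nothing more can be done
None
```

The cover is on the canister, flat, centred and let go. It rests about 1 mm above touching and held against an upward pull, so I take both clips as home. I could not read the clip angles directly, and handing in returned no verdict.

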